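Stack and nest the sample totes

TASK

Clear the bench by making one pile on the white tote that holds the two sample jars, leaving that tote where it stands. First set one empty tote on the loaded one, facing the way that makes it stack, resting on its posts clear of the jars, and let it go; then put the other empty tote into that one, turned so that it nests fully down. Set the totes down rather than dropping them, never rest one on the jars, and leave the other bench things alone.

Things in the scene. Friction and masses are not known exactly. Their poses are not given: they have to be found in the camera images.
- tote_loaded: white plastic stack-nest tote holding two jars, 0.35 kg empty; same shape as the two empties. Origin: centre of underside, z up, x along its length to its front end (the end with a finger tab); front roughly +x (within 0.3 rad). Collar: 168 long (x -84 to 84), 60 wide, z 40 to 75 mm, 4 mm walls, open top. Tub below it: 152 x 45 mm outside, z 0 to 40, floor 5 mm, joined by a flat shoulder at z = 40
- tote_p: empty tote, 0.22 kg, same shape and axes as the loaded one; starts with its front roughly to +x (within 0.3 rad). Facing the SAME way as the tote below, it drops over that one's posts and nests: origin 40 mm above the lower origin. Turned half a turn it rests on the posts and stacks: origin 67 mm above. Its tub has 3.5 mm play across and 4 mm along, each way, in the collar below
- tote_q: empty tote, 0.22 kg, same shape, axes and behaviour as the other empty; starts with its front roughly to -x (within 0.3 rad). Any tote can be held centrally across the outside of its collar's long walls (60 mm apart, straight, z 40 to 75 mm); the collar of a nested or stacked tote stays wholly above the rim of the tote below
- loaded_tab (a point): outer tip of the loaded tote's finger tab, at its front end: (100, 0, 75) mm in its frame. The tab, 34 mm wide and 6 mm thick, flush with the rim, is found on the front end of every tote and shows which way it faces
- loaded_post (a point): top of one inner post of the loaded tote, at (58, 21, 67) mm in its frame. Every tote has four posts inside the collar, 14 mm long, on both long sides at x = 58 and x = -32 mm, tops 8 mm below the rim; its tub has matching upright channels outside, open below, at the same x
- jar_1: amber sample jar with black cap, diameter 28 mm, 50 mm high, standing on the floor of the loaded tote (its top 55 mm above that tote's underside: clear of a stacked tote, in the way of a nested one). Origin: centre of its underside; z up.
- jar_2: amber sample jar with black cap, diameter 28 mm, 50 mm high, standing on the floor of the loaded tote (its top 55 mm above that tote's underside: clear of a stacked tote, in the way of a nested one). Origin: centre of its underside; z up.
- reagent_bottle: bystander: clear bottle with orange cap, diameter 40 mm, 95 mm high, standing among the totes. Origin: centre of its underside.
- beaker: bystander: glass beaker, diameter 48 mm, 60 mm high, standing among the totes. Origin: centre of its underside.
- flask: bystander: conical glass flask, diameter 76 mm, 125 mm high, beyond the totes. Origin: centre of its underside.
- wash_bottle: bystander: white bottle, diameter 60 mm, 140 mm high, beyond the totes. Origin: centre of its underside.

How it is judged:
On the way, in this order (a step that is already met when the one before it is completed fails the run):
1. an empty tote is stacked on the loaded tote's posts and let go (((z of tote_p in the frame of tote_loaded between 0.063 and 0.071 m and horizontal distance between tote_p and tote_loaded below 0.012 m and angle between the x axis of tote_p and the x axis of tote_loaded, either way round below 0.12 rad and angle between tote_p's own z axis and vertical below 0.06 rad and linear speed of tote_p below 0.02 m/s and contact force between the fingers and tote_p below 0.3 N) or (z of tote_q in the frame of tote_loaded between 0.063 and 0.071 m and horizontal distance between tote_q and tote_loaded below 0.012 m and angle between the x axis of tote_q and the x axis of tote_loaded, either way round below 0.12 rad and angle between tote_q's own z axis and vertical below 0.06 rad and linear speed of tote_q below 0.02 m/s and contact force between the fingers and tote_q below 0.3 N))), for 0.2 s.
2. the other empty tote is nested fully down in the stacked one (((z of tote_p in the frame of tote_loaded between 0.063 and 0.071 m and horizontal distance between tote_p and tote_loaded below 0.012 m and angle between the x axis of tote_p and the x axis of tote_loaded, either way round below 0.12 rad and angle between each of tote_p, tote_q's own z axis and vertical below 0.06 rad and z of tote_q in the frame of tote_p between 0.036 and 0.044 m and horizontal distance between tote_q and tote_p below 0.012 m and angle between the x axis of tote_q and the x axis of tote_p, either way round below 0.12 rad and linear speed of each of tote_p, tote_q below 0.02 m/s and contact force between the fingers and tote_p below 0.3 N and contact force between the fingers and tote_q below 0.3 N) or (z of tote_q in the frame of tote_loaded between 0.063 and 0.071 m and horizontal distance between tote_q and tote_loaded below 0.012 m and angle between the x axis of tote_q and the x axis of tote_loaded, either way round below 0.12 rad and angle between each of tote_q, tote_p's own z axis and vertical below 0.06 rad and z of tote_p in the frame of tote_q between 0.036 and 0.044 m and horizontal distance between tote_p and tote_q below 0.012 m and angle between the x axis of tote_p and the x axis of tote_q, either way round below 0.12 rad and linear speed of each of tote_q, tote_p below 0.02 m/s and contact force between the fingers and tote_q below 0.3 N and contact force between the fingers and tote_p below 0.3 N))), for 0.2 s.
At the end, for the whole second after the job is handed in: Either empty tote stacked on the loaded one (67 mm up), the other nested in it (40 mm up), heights within 4 mm, each centred within 12 mm, aligned within 0.12 rad, level within 0.06 rad, at rest, released; loaded tote level and within 40 mm of its start, its jars within 0.3 rad of upright (((z of tote_p in the frame of tote_loaded between 0.063 and 0.071 m and horizontal distance between tote_p and tote_loaded below 0.012 m and angle between the x axis of tote_p and the x axis of tote_loaded, either way round below 0.12 rad and angle between each of tote_p, tote_q's own z axis and vertical below 0.06 rad and z of tote_q in the frame of tote_p between 0.036 and 0.044 m and horizontal distance between tote_q and tote_p below 0.012 m and angle between the x axis of tote_q and the x axis of tote_p, either way round below 0.12 rad and linear speed of each of tote_p, tote_q below 0.02 m/s and contact force between the fingers and tote_p below 0.3 N and contact force between the fingers and tote_q below 0.3 N) or (z of tote_q in the frame of tote_loaded between 0.063 and 0.071 m and horizontal distance between tote_q and tote_loaded below 0.012 m and angle between the x axis of tote_q and the x axis of tote_loaded, either way round below 0.12 rad and angle between each of tote_q, tote_p's own z axis and vertical below 0.06 rad and z of tote_p in the frame of tote_q between 0.036 and 0.044 m and horizontal distance between tote_p and tote_q below 0.012 m and angle between the x axis of tote_p and the x axis of tote_q, either way round below 0.12 rad and linear speed of each of tote_q, tote_p below 0.02 m/s and contact force between the fingers and tote_q below 0.3 N and contact force between the fingers and tote_p below 0.3 N)) and angle between tote_loaded's own z axis and vertical below 0.06 rad and distance of tote_loaded from where it was at the start of the episode below 0.04 m and angle between each of jar_1, jar_2's own z axis and vertical below 0.3 rad); the robot touches nothing.
It fails at once if an empty tote presses on a jar (over 2 N) (contact force between any of tote_p, tote_q and jar_1 above 2 N or contact force between any of tote_p, tote_q and jar_2 above 2 N).
It fails at once if a tote is dropped (moves faster than 0.5 m/s out of the fingers) ((linear speed of tote_p above 0.5 m/s and contact force between the fingers and tote_p below 0.3 N) or (linear speed of tote_q above 0.5 m/s and contact force between the fingers and tote_q below 0.3 N)).
It fails at once if the loaded tote is shoved or lifted more than 40 mm (distance of tote_loaded from where it was at the start of the episode above 0.04 m).
It fails at once if a bystander is moved more than 30 mm (distance of any of reagent_bottle, beaker, flask, wash_bottle from where it was at the start of the episode above 0.03 m).
It also fails if it takes over 58 s, if anything falls off the work surface, if the arm or the gripper's body presses on something with over 40 N, if the wrist force passes 120 N, or if a joint passes its speed limit or range.

ROBOT

A 7-joint arm with a two-finger parallel gripper is mounted at the origin on the work surface. World frame = base frame: x ahead of the robot, y to its left, z up, the work surface at z = 0. Lengths are in m, angles in rad, forces in N, time in s.
With the tool pointing down it reaches from about 0.4 to 0.85 m from the base axis. Payload 4.5 kg.
Tool frame: the origin (TCP) lies on the centre line of the jaws, within the pads' length; the fingertips stand 8 mm ahead of it and the grasp point (between the pads) lies 11 mm behind it; y points along the fingers, z is the direction in which the jaws open and shut, and the axes are right-handed (so a half turn about y gives the same grasp; the last joint's range is limited). The gripper opens to 85 mm and grips with 20 to 120 N. Pads are 22 mm wide; open, the fingers measure 114 mm over their backs; the gripper's body (76 mm by 85 mm) begins 54 mm behind the grasp point. The pads swing forward as they close: fully open they stand 13 mm farther back than shut.
Start: joints at [1.212, 0.689, -0.195, 1.565, 0.157, 0.902, -0.215], TCP at [0.239, -0.577, 0.239] pointing down, gripper open.
Joint ranges: [-3.01, 3.01], [-0.46, 2.08], [-1.47, 1.51], [0.13, 2.56], [-1, 4.14], [0.04, 2.09], [-2.66, 2.66]. Speed limits (rad/s): [2.57, 2.57, 3.14, 3.14, 3.14, 3.14, 3.14].

INTERFACE

Orientations are given as a rotation vector (axis times angle).
In Python, from station import robot gives the robot as it stands. The module is installed in compiled form; this text tells all that it offers.
- The arm moves only by the tool apply_moves, never from a script. Its argument "targets" is a list of rows, each a list of 7 numbers: the turn, a rotation vector about the world's x, y, z in degrees, then the shift along the world's x, y, z in cm, then the opening, from 0 (shut) to 1 (fully open). A call has 1 to 20 rows; each row is the pose to reach, as a shift and turn from the pose measured when the call began; what a row does not reach only later rows make up. A row lasts 1/12 s, in which the tool goes at most 41.7 mm and 7.16 degrees, less where a joint would pass 70% of its speed; a pose out of reach is approached as far as the arm can. A call with a gripper value outside its range is refused whole. The fingers move at their own pace and stop on an object; "force" is the grip in N (left out, the last holds). Time passes only in rows, so rows that repeat a pose let the fingers close. It gives the time, the measured TCP pose, the force and the opening at its end, in the units of the state.
- robot.get_obs(): the state, without advancing time (a new reading comes with each control period).
- robot.grab_frame(name): name is "side" or "top" or "wrist"; returns the picture (420x560x3 uint8, red, green, blue); there is no depth.
- robot.camera_info(name): a dict with "intrinsics" (3x3 intrinsics, pixels), "camera_from_world" (4x4, takes a point from world to camera coordinates). Camera axes: x right, y up, looking along -z (the intrinsics and any distortion apply to the point x, -y, -z); pixel columns grow to the right and rows downward; lengths in m; the calibration is good to about 2 mm. A picture is of the moment at which its call begins: read the wrist's pose just before it. camera_info takes no time and is no camera call; for the wrist camera it gives the pose at the moment of the call.
- robot.job_done(): hands the job in, once; it reports no verdict.
The state is a dict: "clock": time; "qpos": joint angles; "qvel": joint speeds; "effort": joint torques, N m; "ee_pos": TCP position; "ee_rot": TCP orientation; "wrist_force": force on the tool from outside, world axes, zero at the start; "ft_torque": the same for the moment, N m; "opening": finger opening in m.
Only numpy, scipy, OpenCV 4.12 (cv2) and the standard library are available. Lean on these libraries where they do the work, as an engineer would, in place of code of your own. Each camera call takes 0.05 s, during which the arm holds its last target.

## Working session

There is one attempt and no reset: what is moved stays moved. The work goes in short steps, Python scripts to look and compute and a tool call to move; the robot and the scene stay as the last step left them, time stands still between calls to the robot, and variables do not carry over. Pictures are saved under pics/ and viewed, and the job is handed in when it is done.

Besides the shell and the picture viewer there is one more tool, called by a JSON object that holds its "fn" and its "kwargs", one argument or row to a line. apply_moves: Moves the arm, as the interface text tells. Its arguments: {"type":"object","properties":{"targets":{"type":"array","items":{"type":"array","items":{"type":"number"}}},"force":{"type":"number"}},"required":["targets"]}

```bash
mkdir -p pics; python3 - <<'E'
from station import robot
import cv2,numpy as np
o=robot.get_obs()
for k in o: print(k,np.round(o[k],4).tolist())
for n in ["side","top","wrist"]:
    ci=robot.camera_info(n)
    f=robot.grab_frame(n); cv2.imwrite(f"pics/{n}0.png",f[:,:,::-1])
    print(n,{k:np.round(v,3).tolist() for k,v in ci.items()})
E
```

```text
clock 0.0
qpos [1.2118, 0.69, -0.1945, 1.5664, 0.1573, 0.9025, -0.2151]
qvel [-0.0023, 0.0018, 0.0005, -0.0003, -0.0002, -0.0005, -0.0004]
effort [0.0005, -53.9598, -1.2665, -15.8541, 0.009, 0.0094, 0.0]
ee_pos [0.2389, -0.5768, 0.2385]
ee_rot [-0.3997, 2.008, -2.0042]
wrist_force [-0.9256, 0.283, 0.1364]
ft_torque [0.0185, -0.0518, -0.0561]
opening 0.0856
side {'intrinsics': [[448.206, 0.0, 278.597], [0.0, 448.206, 206.511], [0.0, 0.0, 1.0]], 'camera_from_world': [[0.833, -0.553, 0.006, -0.506], [0.273, 0.42, 0.866, -0.24], [-0.481, -0.72, 0.501, -0.547], [0.0, 0.0, 0.0, 1.0]]}
top {'intrinsics': [[494.972, 0.0, 285.334], [0.0, 494.972, 200.684], [0.0, 0.0, 1.0]], 'camera_from_world': [[-0.03, -0.999, -0.01, 0.006], [0.986, -0.031, 0.164, -0.636], [-0.164, -0.005, 0.986, -0.928], [0.0, 0.0, 0.0, 1.0]]}
wrist {'intrinsics': [[306.708, 0.0, 280.094], [0.0, 306.708, 212.653], [0.0, 0.0, 1.0]], 'camera_from_world': [[0.381, -0.925, -0.003, -0.622], [0.88, 0.364, -0.306, 0.038], [0.284, 0.114, 0.952, -0.381], [0.0, 0.0, 0.0, 1.0]]}
```

View pics/top0.png

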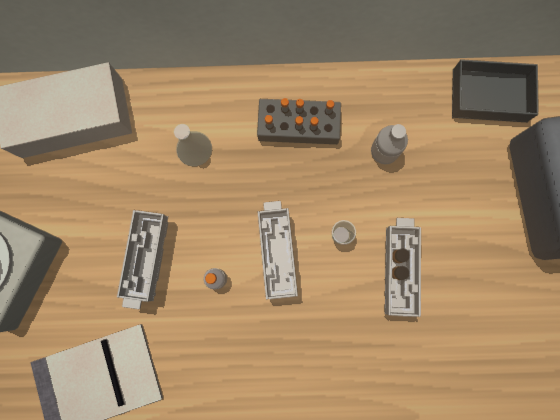

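View pics/side0.png

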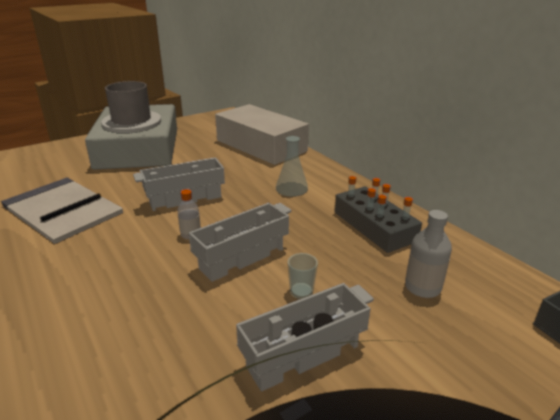

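View pics/wrist0.png

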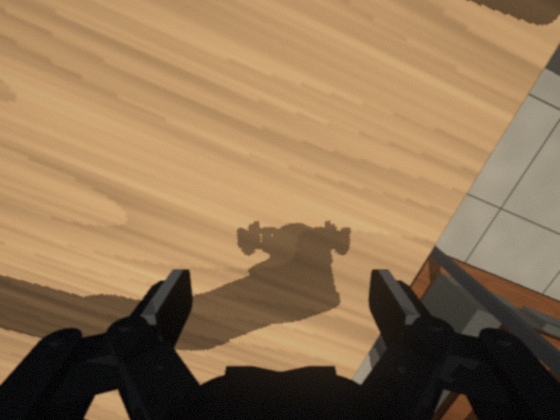

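The top view shows the loaded tote at (404,270) with its tab up (+x) at (405,222). p is at (278,253) with its tab up, and q is at (143,255) with its tab down (-x). The bottle is at (215,280) and the beaker at (344,233). So q stacks without being turned, and p then needs a half turn.

```bash
cat > h.py <<'E'
from station import robot
import cv2,numpy as np
from scipy.spatial.transform import Rotation as R
def cam(n):
    c=robot.camera_info(n); K=np.array(c['intrinsics']); T=np.array(c['camera_from_world']); return K,T
def ray(KT,uv):
    K,T=KT; d=np.linalg.inv(K)@np.array([uv[0],uv[1],1.]); d=np.array([d[0],-d[1],-d[2]])
    Rw=T[:3,:3].T; return -Rw@T[:3,3], Rw@d
def onplane(KT,uv,z):
    o,d=ray(KT,uv); return o+d*(z-o[2])/d[2]
def proj(KT,p):
    K,T=KT; c=T[:3,:3]@np.asarray(p,float)+T[:3,3]; v=K@np.array([c[0],-c[1],-c[2]]); return v[:2]/v[2]
def tri(rays):
    A=np.zeros((3,3));b=np.zeros(3);
    for o,d in rays:
        d=d/np.linalg.norm(d);P=np.eye(3)-np.outer(d,d);A+=P;b+=P@o
    p=np.linalg.solve(A,b); return p,[np.linalg.norm(np.cross(p-o,d/np.linalg.norm(d))) for o,d in rays]
E
python3 - <<'E'
from h import *
o=robot.get_obs(); Rm=R.from_rotvec(o['ee_rot']).as_matrix(); print(Rm.round(3))
f=cv2.imread('pics/top0.png')
hsv=cv2.cvtColor(f,cv2.COLOR_BGR2HSV)
m=((hsv[...,1]<45)&(hsv[...,2]>95)).astype(np.uint8)*255
m=cv2.morphologyEx(m,cv2.MORPH_CLOSE,np.ones((5,5)))
cs,_=cv2.findContours(m,cv2.RETR_EXTERNAL,cv2.CHAIN_APPROX_NONE)
KT=cam('top'); 
for c in cs:
    if cv2.contourArea(c)>300:
        r=cv2.minAreaRect(c); print(np.round(r[0],1),np.round(r[1],1),round(r[2],1),onplane(KT,r[0],.075).round(3))
cv2.imwrite('pics/m0.png',m)
big=cv2.resize(f[190:330,100:440],None,fx=2.35,fy=2.35,interpolation=cv2.INTER_CUBIC); cv2.imwrite('pics/crop0.png',big)
E
```

```text
[[-0.924 -0.001  0.383]
 [-0.383  0.001 -0.924]
 [ 0.    -1.    -0.001]]
[ 96.1 381.3] [ 79.7 120.4] 70.9 [0.308 0.342 0.075]
[402.5 266.5] [97. 35.] 90.0 [ 0.499 -0.232  0.075]
[ 21.5 268.5] [105.  43.] 90.0 [0.517 0.491 0.075]
[141.4 259.9] [35.9 97.8] 10.1 [0.526 0.263 0.075]
[276.4 249.2] [96.1 31.2] 84.0 [0.539 0.005 0.075]
[391.1 139.9] [28.4 31.2] 78.7 [ 0.747 -0.226  0.075]
[551.5 154. ] [74. 15.] 90.0 [ 0.708 -0.537  0.075]
[298.7 118.3] [81.4 35.3] 2.3 [ 0.797 -0.046  0.075]
[279.5  74. ] [148. 559.] 90.0 [ 0.892 -0.01   0.075]
```

View pics/crop0.png

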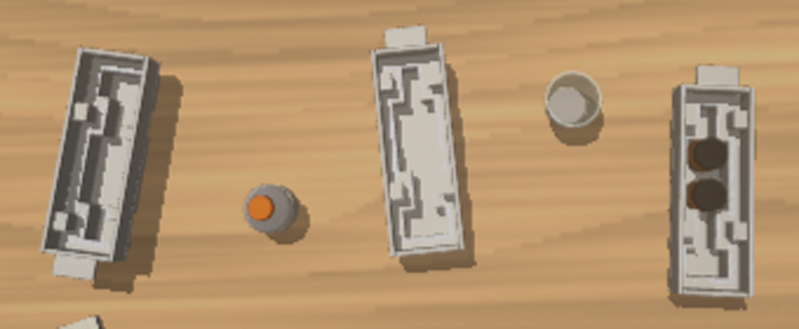

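View pics/m0.png

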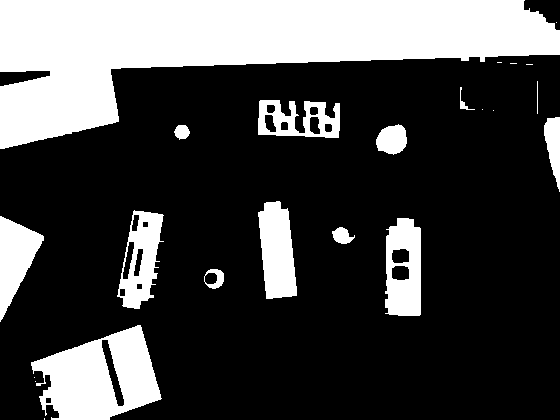

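```bash
python3 - <<'E'
from h import *
o=robot.get_obs(); Rm=R.from_rotvec(o['ee_rot']).as_matrix()
K,T=cam('wrist'); C=-T[:3,:3].T@T[:3,3]; print('cam',C, 'in tool',Rm.T@(C-o['ee_pos'])); print('look in tool',Rm.T@(-T[2,:3]))
print(o['ee_pos'])
E
```

```text
cam [ 0.3117594  -0.54591489  0.37236586] in tool [-0.07907811 -0.13369396 -0.00103499]
look in tool [ 0.30616982  0.95197524 -0.00178707]
[ 0.23901621 -0.57697509  0.23867896]
```

{"fn": "apply_moves", "kwargs": {
  "targets": [
    [0,0,-22.5,29,34.5,4,1],
    [0,0,-22.5,29,34.5,4,1],
    [0,0,-22.5,29,34.5,4,1],
    [0,0,-22.5,29,34.5,4,1],
    [0,0,-22.5,29,34.5,4,1],
    [0,0,-22.5,29,34.5,4,1],
    [0,0,-22.5,29,34.5,4,1],
    [0,0,-22.5,29,34.5,4,1],
    [0,0,-22.5,29,34.5,4,1],
    [0,0,-22.5,29,34.5,4,1],
    [0,0,-22.5,29,34.5,4,1],
    [0,0,-22.5,29,34.5,4,1],
    [0,0,-22.5,29,34.5,4,1],
    [0,0,-22.5,29,34.5,4,1],
    [0,0,-22.5,29,34.5,4,1],
    [0,0,-22.5,29,34.5,4,1]
  ]
}}

```text
clock: 1.48
ee_pos: [0.5277, -0.2338, 0.2785]
ee_rot: [-0.002, -2.22, 2.219]
wrist_force: [0.5, 0.1, -0.5]
opening: 0.0853
```

```bash
cat > snap.py <<'E'
from h import *
import sys,pickle
n=sys.argv[1]; o=robot.get_obs(); KT=cam('wrist'); f=robot.grab_frame('wrist')
cv2.imwrite(f'pics/{n}.png',f[:,:,::-1]); pickle.dump((KT,o),open(f'{n}.pkl','wb'))
print(o['clock'],np.round(o['ee_pos'],4),np.round(o['qpos'],3),np.abs(o['qvel']).max().round(4),np.round(o['wrist_force'],2), R.from_rotvec(o['ee_rot']).as_matrix()[:,2].round(4))
E
python3 snap.py wl1
```

```text
1.4833 [ 0.5277 -0.2338  0.2785] [ 0.365  0.575 -0.047  1.669  0.032  0.899 -1.268] 0.0051 [ 0.48  0.07 -0.53] [-3.e-03 -1.e+00 -7.e-04]
```

View pics/wl1.png

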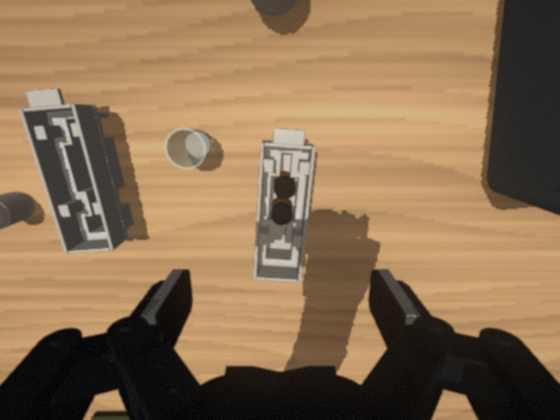

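The wrist view shows the loaded tote with its tab at (290,135). The rim corners are near (262,142), (315,145), (302,281) and (255,279), and the jars are at (284,187) and (282,212). I'll take a second, closer and shifted view.

{"fn": "apply_moves", "kwargs": {
  "targets": [
    [0,0,0,1.5,4,-6,1],
    [0,0,0,1.5,4,-6,1],
    [0,0,0,1.5,4,-6,1],
    [0,0,0,1.5,4,-6,1],
    [0,0,0,1.5,4,-6,1]
  ]
}}

```text
clock: 1.95
ee_pos: [0.5428, -0.1952, 0.2191]
ee_rot: [-0.004, -2.219, 2.219]
wrist_force: [-0.5, -0.2, 0.2]
opening: 0.0854
```

```bash
python3 snap.py wl2; python3 - <<'E'
import cv2,numpy as np
f=cv2.imread('pics/wl1.png'); a=cv2.resize(f[115:295,225:345],None,fx=3.2,fy=3.2,interpolation=cv2.INTER_CUBIC)
cv2.imwrite('pics/wl1z.png',a)
f=cv2.imread('pics/wl2.png'); cv2.imwrite('pics/wl2b.png',cv2.resize(f,None,fx=1.4,fy=1.4,interpolation=cv2.INTER_CUBIC))
E
```

```text
1.95 [ 0.5428 -0.1952  0.2191] [ 0.29   0.647 -0.042  1.741  0.038  0.755 -1.347] 0.017 [-0.51 -0.17  0.19] [-4.5e-03 -1.0e+00  4.0e-04]
```

View pics/wl1z.png

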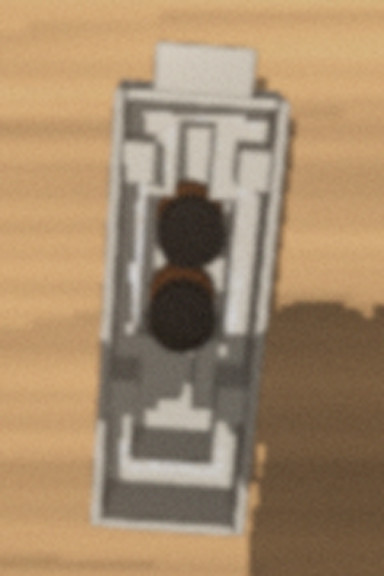

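View pics/wl2b.png

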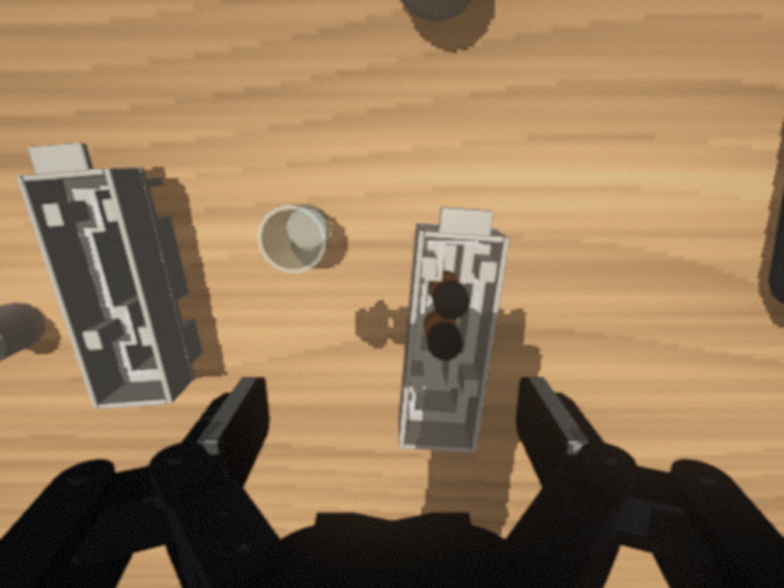

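```bash
cat > fit.py <<'E'
from h import *
import pickle
def L(n): return pickle.load(open(n+'.pkl','rb'))[0]
def un(uv,s,off=(0,0)): return (np.array(uv)+.5)/s-.5+np.array(off)
def pose(P,z=None,lab=''):
    # P: TL,TR,BR,BL outer rim corners in world, front end = TL,TR  
    P=np.array(P); c=P.mean(0); f=(P[0]+P[1])/2;b=(P[2]+P[3])/2
    d=f-b; l=(P[0]+P[3])/2; r=(P[1]+P[2])/2
    side=[np.linalg.norm(P[0]-P[1])*1e3,np.linalg.norm(P[3]-P[2])*1e3,np.linalg.norm(P[0]-P[3])*1e3,np.linalg.norm(P[1]-P[2])*1e3]
    dl=(P[0]-P[3])+(P[1]-P[2])
    print(lab,'c',c.round(4),'yaw deg',np.degrees(np.arctan2(dl[1],dl[0])).round(2),'w,w,l,l',np.round(side,1))
    return c
E
python3 - <<'E'
from fit import *
A=[un(p,3.2,(225,115)) for p in [(117,87),(290,98),(241,535),(91,525)]]
B=[un(p,1.4) for p in [(417,227),(508,236),(477,451),(400,446)]]
k1,k2=L('wl1'),L('wl2')
P=[]
for a,b in zip(A,B):
    p,e=tri([ray(k1,a),ray(k2,b)]); P.append(p); print(p.round(4),np.round(np.array(e)*1e3,2))
pose(P,lab='tri')
pose([onplane(k1,a,.075) for a in A],lab='v1'); pose([onplane(k2,a,.075) for a in B],lab='v2')
t=[un(p,3.2,(225,115)) for p in [(156,42),(255,47)]]; print([onplane(k1,a,.075).round(4) for a in t])
E
```

```text
[ 0.5761 -0.2107  0.053 ] [0.48 0.48]
[ 0.5728 -0.2707  0.0689] [0.27 0.27]
[ 0.4092 -0.2565  0.0777] [0.95 0.95]
[ 0.4108 -0.1982  0.073 ] [0.68 0.68]
tri c [ 0.4922 -0.234   0.0681] yaw deg -4.64 w,w,l,l [ 62.1  58.6 167.  164.5]
v1 c [ 0.4924 -0.234   0.075 ] yaw deg -4.81 w,w,l,l [ 58.3  58.5 166.8 167.5]
v2 c [ 0.4936 -0.2338  0.075 ] yaw deg -3.82 w,w,l,l [ 59.5  59.3 167.4 166.1]
[array([ 0.5921, -0.2251,  0.075 ]), array([ 0.5903, -0.258 ,  0.075 ])]
```

{"fn": "apply_moves", "kwargs": {
  "targets": [
    [0,0,0,2.5,22,4,1],
    [0,0,0,2.5,22,4,1],
    [0,0,0,2.5,22,4,1],
    [0,0,0,2.5,22,4,1],
    [0,0,0,2.5,22,4,1],
    [0,0,0,2.5,22,4,1],
    [0,0,0,2.5,22,4,1],
    [0,0,0,2.5,22,4,1],
    [0,0,0,2.5,22,4,1]
  ]
}}

```text
clock: 2.75
ee_pos: [0.5682, 0.0216, 0.2603]
ee_rot: [-0.011, -2.215, 2.221]
wrist_force: [0.2, -0.6, 0.5]
opening: 0.0855
```

```bash
python3 snap.py wp1; python3 - <<'E'
import cv2,numpy as np
f=cv2.imread('pics/wp1.png'); cv2.imwrite('pics/wp1b.png',cv2.resize(f,None,fx=1.4,fy=1.4,interpolation=cv2.INTER_CUBIC))
E
```

```text
2.75 [0.5682 0.0216 0.2603] [-0.115  0.584 -0.01   1.722  0.011  0.835 -1.71 ] 0.0163 [ 0.22 -0.65  0.5 ] [-0.0085 -1.      0.0027]
```

View pics/wp1b.png

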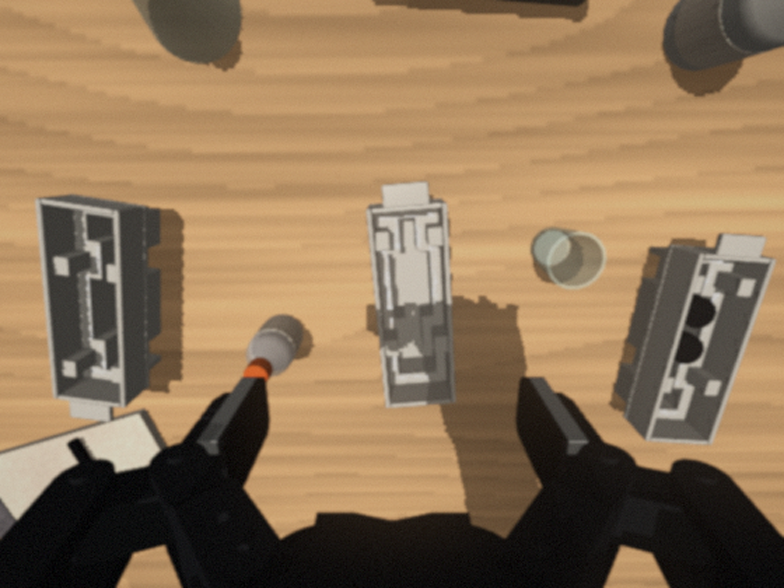

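{"fn": "apply_moves", "kwargs": {
  "targets": [
    [0,0,0,0,25,0,1],
    [0,0,0,0,25,0,1],
    [0,0,0,0,25,0,1],
    [0,0,0,0,25,0,1],
    [0,0,0,0,25,0,1],
    [0,0,0,0,25,0,1],
    [0,0,0,0,25,0,1],
    [0,0,0,0,25,0,1],
    [0,0,0,0,25,0,1],
    [0,0,0,0,25,0,1]
  ]
}}

```text
clock: 3.63
ee_pos: [0.569, 0.2678, 0.2599]
ee_rot: [-0.017, -2.21, 2.221]
wrist_force: [0.1, 0.2, 0.0]
opening: 0.0854
```

```bash
python3 snap.py wq1; python3 - <<'E'
import cv2,numpy as np
f=cv2.imread('pics/wq1.png'); cv2.imwrite('pics/wq1b.png',cv2.resize(f,None,fx=1.4,fy=1.4,interpolation=cv2.INTER_CUBIC))
E
```

```text
3.6333 [0.569  0.2678 0.2599] [-0.526  0.669  0.019  1.534 -0.008  0.94  -2.091] 0.0057 [0.1  0.24 0.02] [-0.0139 -0.9999  0.0049]
```

View pics/wq1b.png

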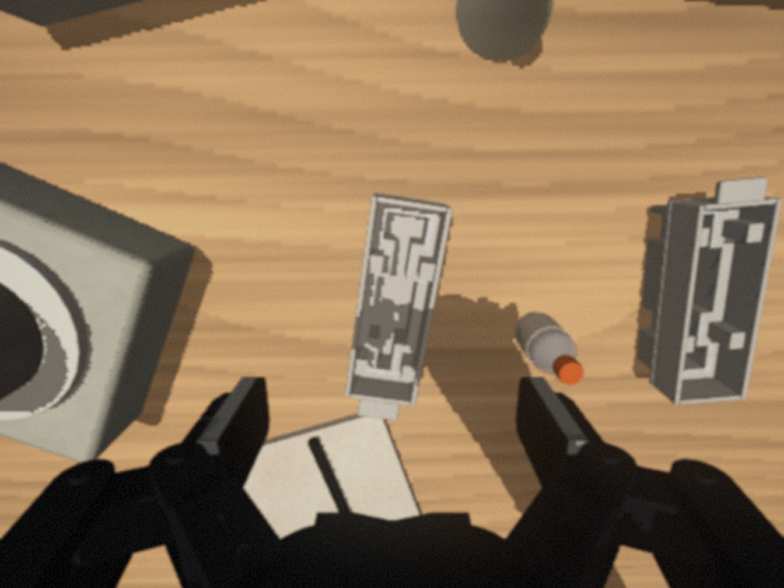

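The wq1 view (×1.4) shows q with its tab at (380,408) and corners near (373,195), (452,207), (414,404) and (347,395). The wp1 view shows p with its tab at (405,193), and both neighbours are visible too. That gives wide baselines for measuring height.

```bash
python3 - <<'E'
from fit import *
kp,kq,kl=L('wp1'),L('wq1'),L('wl1')
u=lambda l:[un(p,1.4) for p in l]
Q1=u([(373,194),(453,206),(414,404),(346,396)]); Q2=u([(38,198),(121,207),(125,405),(54,398)])
P1=u([(367,207),(447,201),(455,401),(386,406)]); P2=u([(698,203),(779,198),(745,399),(676,404)])
L2=u([(700,249),(773,259),(711,442),(646,438)]); L1=[un(p,3.2,(225,115)) for p in [(117,87),(290,98),(241,535),(91,525)]]
for n,k1,a,k2,b in [('q',kq,Q1,kp,Q2),('p',kp,P1,kq,P2),('l',kl,L1,kp,L2)]:
    P=[]
    for x,y in zip(a,b):
        p,e=tri([ray(k1,x),ray(k2,y)]); P.append(p); print(p.round(4),(e[0]*1e3).round(2))
    pose(P,lab=n+'tri'); pose([onplane(k1,x,.075) for x in a],lab=n+'v1'); pose([onplane(k2,x,.075) for x in b],lab=n+'v2')
print('qtab',onplane(kq,un((377,416),1.4),.075),'ptab',onplane(kp,un((406,182),1.4),.075))
E
```

```text
[0.6236 0.2818 0.0716] 0.56
[0.6152 0.223  0.0708] 0.66
[0.4499 0.252  0.073 ] 0.45
[0.4587 0.3094 0.0742] 0.11
qtri c [0.5369 0.2665 0.0724] yaw deg -9.72 w,w,l,l [ 59.5  58.1 167.2 167.8]
qv1 c [0.5373 0.2667 0.075 ] yaw deg -9.66 w,w,l,l [ 58.9  57.8 167.4 166.8]
qv2 c [0.5376 0.2646 0.075 ] yaw deg -10.29 w,w,l,l [ 59.2  58.8 166.9 167.3]
[0.6137 0.0411 0.0699] 0.08
[ 0.617  -0.0182  0.0699] 0.6
[ 0.4502 -0.0294  0.0732] 0.84
[0.447  0.0294 0.0744] 0.67
ptri c [0.532  0.0057 0.0718] yaw deg 3.92 w,w,l,l [ 59.4  58.9 167.2 167.1]
pv1 c [0.5332 0.0059 0.075 ] yaw deg 3.94 w,w,l,l [ 58.5  58.6 166.6 166.1]
pv2 c [0.532  0.0081 0.075 ] yaw deg 5.05 w,w,l,l [ 58.5  57.8 168.3 167.1]
[ 0.5785 -0.2118  0.0713] 1.28
[ 0.5723 -0.2704  0.0707] 1.01
[ 0.4066 -0.2563  0.0733] 0.77
[ 0.4117 -0.1979  0.0739] 0.88
ltri c [ 0.4923 -0.2341  0.0723] yaw deg -4.82 w,w,l,l [ 58.9  58.6 167.4 166.2]
lv1 c [ 0.4924 -0.234   0.075 ] yaw deg -4.81 w,w,l,l [ 58.3  58.5 166.8 167.5]
lv2 c [ 0.4938 -0.2318  0.075 ] yaw deg -4.18 w,w,l,l [ 57.7  57.9 167.4 163.8]
qtab [0.43949257 0.28371978 0.075     ] ptab [0.6317005  0.01229731 0.075     ]
```

Rim heights triangulate to 70–74 mm for all three totes (expected 75), and the sizes come out at 59×167 mm, so the points hold up.
- q: centre (0.537, 0.2665), long axis at -9.7°.
- p: centre (0.533, 0.006), yaw 3.9°.
- Loaded: centre (0.4925, -0.234), yaw -4.7°.

Next I descend on q.

{"fn": "apply_moves", "kwargs": {
  "targets": [
    [0,0,-4.5,-1.6,0,-3,1],
    [0,0,-8.9,-3.2,-0.1,-6,1],
    [0,0,-8.9,-3.2,-0.1,-10,1],
    [0,0,-8.9,-3.2,-0.1,-13,1],
    [0,0,-8.9,-3.2,-0.1,-15,1],
    [0,0,-8.9,-3.2,-0.1,-17,1],
    [0,0,-8.9,-3.2,-0.1,-19,1],
    [0,0,-8.9,-3.2,-0.1,-20.5,1],
    [0,0,-8.9,-3.2,-0.1,-21.3,1],
    [0,0,-8.9,-3.2,-0.1,-21.3,1],
    [0,0,-8.9,-3.2,-0.1,-21.3,1],
    [0,0,-8.9,-3.2,-0.1,-21.3,1]
  ]
}}

```text
clock: 4.68
ee_pos: [0.538, 0.2669, 0.0481]
ee_rot: [-0.185, -2.13, 2.138]
wrist_force: [-0.0, 0.7, 0.4]
opening: 0.0856
```

```bash
python3 snap.py wq2; python3 - <<'E'
from h import *
f=robot.grab_frame('side'); cv2.imwrite('pics/sq2.png',f[:,:,::-1])
E
```

```text
4.6833 [0.538  0.2669 0.0481] [-0.559  0.928  0.033  1.772 -0.052  0.442 -2.233] 0.009 [-0.01  0.74  0.4 ] [-0.1691 -0.9856  0.0034]
```

View pics/wq2.png

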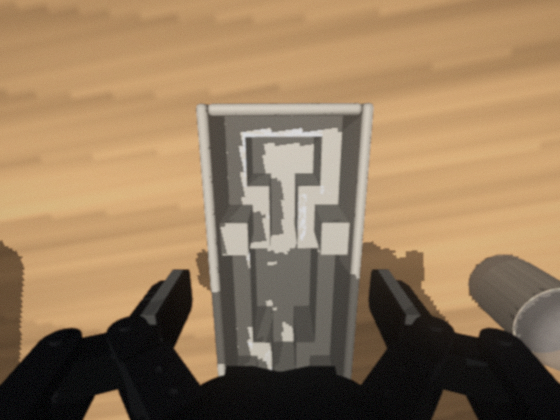

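View pics/sq2.png

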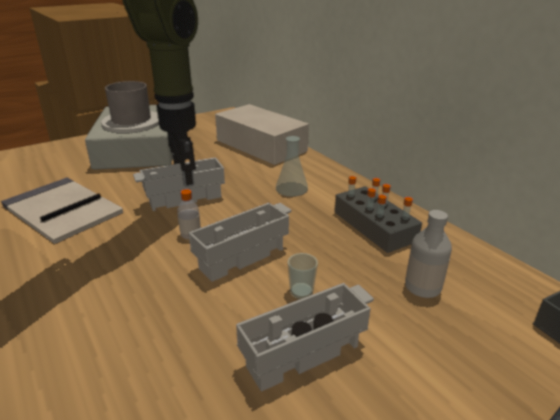

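The tote sits centred between the fingers: its rim edges are at columns 200 and 370 and the fingers at 190 and 370. Closing.

{"fn": "apply_moves", "kwargs": {
  "targets": [
    [0,0,0,0,0,0,0],
    [0,0,0,0,0,0,0],
    [0,0,0,0,0,0,0],
    [0,0,0,0,0,0,0],
    [0,0,0,0,0,0,0],
    [0,0,0,0,0,0,0],
    [0,0,0,0,0,0,0],
    [0,0,0,0,0,0,0]
  ],
  "force": 40
}}

```text
clock: 5.45
ee_pos: [0.5383, 0.267, 0.0492]
ee_rot: [-0.186, -2.131, 2.138]
wrist_force: [-1.2, -1.4, 6.0]
opening: 0.0595
```

{"fn": "apply_moves", "kwargs": {
  "targets": [
    [0,0,0,0,0,1,0],
    [0,0,0,0,0,3,0],
    [0,0,0,0,0,5,0],
    [0,0,0,0,0,5,0],
    [0,0,0,0,0,5,0]
  ]
}}

```text
clock: 5.87
ee_pos: [0.5389, 0.2675, 0.1003]
ee_rot: [-0.188, -2.134, 2.138]
wrist_force: [0.3, 0.7, -2.7]
opening: 0.0594
```

```bash
python3 snap.py wq3; python3 - <<'E'
from h import *
f=robot.grab_frame('side'); cv2.imwrite('pics/sq3.png',cv2.resize(f[100:300,80:360,::-1],None,fx=2.5,fy=2.5))
E
```

```text
5.8667 [0.5389 0.2675 0.1003] [-0.563  0.845  0.041  1.758 -0.05   0.536 -2.233] 0.0359 [ 0.27  0.66 -2.71] [-0.1687 -0.9857  0.0013]
```

View pics/wq3.png

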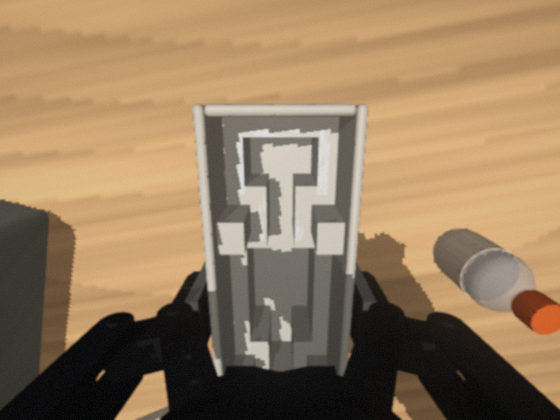

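View pics/sq3.png

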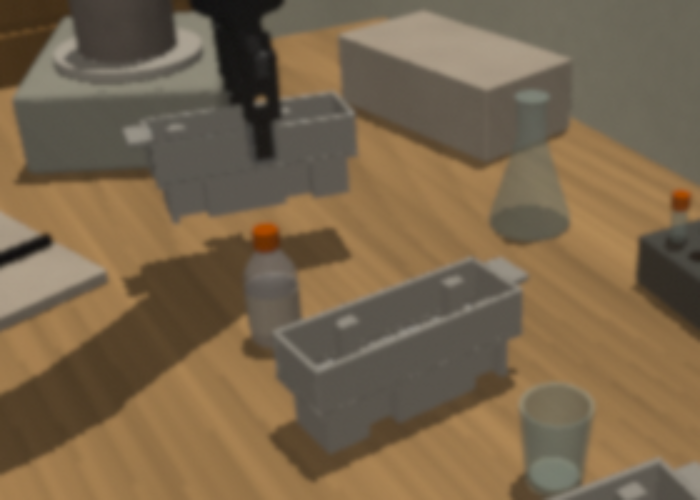

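q is held level (2.7 N of lift, opening 59.4 mm). Next I measure its place in the hand from its far rim corners at (193,105) and (367,105).

```bash
python3 - <<'E'
from h import *
import pickle
for nm,cs,z in [('wq2',[(197,104),(373,104)],.075),('wq3',[(193,105),(368,105)],.0750+.0511)]:
    k,o=pickle.load(open(nm+'.pkl','rb')); Rm=R.from_rotvec(o['ee_rot']).as_matrix()
    P=[onplane(k,c,z) for c in cs]; m=(P[0]+P[1])/2
    t=Rm.T@(m-o['ee_pos']); print(nm,np.round(P,4).tolist(),np.linalg.norm(P[0]-P[1]),'mid in tool',t.round(4),'centre off along tool -x',(-t[0]-.084).round(4), 'corner', [np.round(Rm.T@(p-o['ee_pos']),4).tolist() for p in P])
E
```

```text
wq2 [[0.6231, 0.2815, 0.075], [0.6132, 0.2244, 0.075]] 0.057951739065960864 mid in tool [-0.0815 -0.0266  0.0002] centre off along tool -x -0.0025 corner [[-0.0815, -0.0267, -0.0287], [-0.0814, -0.0265, 0.0292]]
wq3 [[0.624, 0.2838, 0.1261], [0.614, 0.2263, 0.1261]] 0.05839475542221811 mid in tool [-0.0812 -0.0253 -0.0012] centre off along tool -x -0.0028 corner [[-0.0812, -0.0253, -0.0304], [-0.0811, -0.0252, 0.028]]
```

{"fn": "apply_moves", "kwargs": {
  "targets": [
    [0,0,0,0,0,3,0],
    [0,0,0,0,0,6,0],
    [0,0,0,0,0,9,0],
    [0,0,0,0,-1,12,0],
    [0,0,0.5,-0.3,-3,14.5,0],
    [0,0,1,-0.6,-6,16,0],
    [0,0,1.5,-0.9,-9,16,0],
    [0,0,2,-1.2,-12,16,0],
    [0,0,2.5,-1.5,-15,16,0],
    [0,0,3,-1.8,-18,16,0],
    [0,0,3,-2.1,-21,16,0],
    [0,0,3.5,-2.4,-24,16,0],
    [0,0,3.5,-2.7,-27,16,0],
    [0,0,4,-3,-30,16,0],
    [0,0,4,-3.3,-33,16,0],
    [0,0,4.5,-3.6,-36,16,0],
    [0,0,5,-3.9,-39,16,0],
    [0,0,5,-4.1,-42,16,0],
    [0,0,5,-4.3,-45,16,0],
    [0,0,5,-4.4,-48,16,0]
  ]
}}

```text
clock: 7.63
ee_pos: [0.4922, -0.2143, 0.2573]
ee_rot: [-0.089, -2.176, 2.182]
wrist_force: [0.6, -1.0, -2.1]
opening: 0.0594
```

```bash
python3 - <<'E'
from h import *
o=robot.get_obs(); z=R.from_rotvec(o['ee_rot']).as_matrix(); print(o['ee_pos'],z.round(4).tolist(),o['opening'],o['qpos'].round(3))
E
```

```text
[ 0.49216181 -0.21433843  0.25726889] [[-0.9966, -0.0005, -0.0821], [0.0821, -0.0029, -0.9966], [0.0003, -1.0, 0.0029]] 0.059403391791450474 [ 0.331  0.546 -0.013  1.817  0.013  0.778 -1.342]
```

{"fn": "apply_moves", "kwargs": {
  "targets": [
    [0.2,0,0,0.1,-1,-2,0],
    [0.2,0,0,0.3,-2.1,-5,0],
    [0.2,0,0,0.3,-2.1,-8,0],
    [0.2,0,0,0.3,-2.1,-10,0],
    [0.2,0,0,0.3,-2.1,-11,0],
    [0.2,0,0,0.3,-2.1,-11,0],
    [0.2,0,0,0.3,-2.1,-11,0]
  ]
}}

```text
clock: 8.22
ee_pos: [0.4951, -0.2351, 0.147]
ee_rot: [-0.087, -2.18, 2.178]
wrist_force: [0.4, -0.7, -2.2]
opening: 0.0593
```

```bash
python3 snap.py wq4;python3 - <<'E'
from h import *
o=robot.get_obs(); z=R.from_rotvec(o['ee_rot']).as_matrix(); print(z.round(4).tolist())
f=robot.grab_frame('side'); cv2.imwrite('pics/sq4.png',cv2.resize(f[180:400,180:460,::-1],None,fx=2.6,fy=2.6,interpolation=cv2.INTER_CUBIC))
f=robot.grab_frame('top'); cv2.imwrite('pics/tq4.png',cv2.resize(f[180:360,300:500,::-1],None,fx=3.3,fy=3.3,interpolation=cv2.INTER_CUBIC))
E
```

```text
8.2167 [ 0.4951 -0.2351  0.147 ] [ 0.37   0.721 -0.018  1.889  0.022  0.534 -1.315] 0.0346 [ 0.43 -0.71 -2.16] [-0.0818 -0.9967 -0.001 ]
[[-0.9967, 0.0005, -0.0818], [0.0818, 0.0002, -0.9967], [-0.0005, -1.0, -0.0003]]
```

View pics/sq4.png

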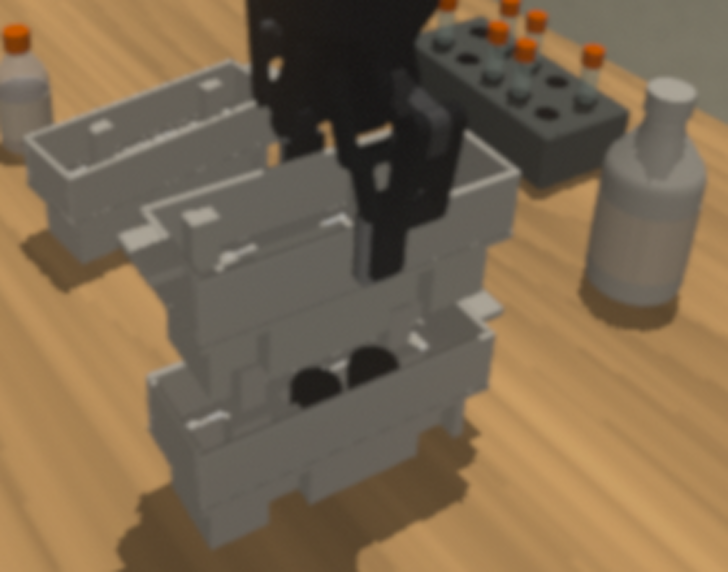

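View pics/wq4.png

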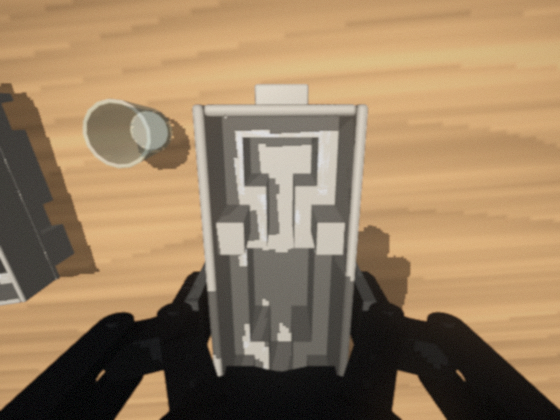

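Side view: q hovers over the loaded tote, its tab at left (opposite to the loaded tab), and the tub is above the jars. The wrist view shows the loaded tab tip at row 85, columns 256–308. I'll use that to cross-check.

```bash
python3 - <<'E'
from h import *
import pickle
k,o=pickle.load(open('wq4.pkl','rb')); Rm=R.from_rotvec(o['ee_rot']).as_matrix()
a=[onplane(k,c,.075) for c in [(255,84.5),(309,84.5)]]; b=[onplane(k,c,o['ee_pos'][2]+.0259) for c in [(193,105),(368,105)]]
for P,l in((a,.1),(b,.0835)):
    m=(P[0]+P[1])/2; t=Rm.T@(m-o['ee_pos']); print(np.round(m,4),np.linalg.norm(P[0]-P[1]).round(4),'tool',t.round(4),'centre along',(-t[0]-l).round(4))
E
```

```text
[ 0.5905 -0.2426  0.075 ] 0.0335 tool [-0.0958  0.0718 -0.0003] centre along -0.0042
[ 0.5762 -0.2405  0.1729] 0.058 tool [-0.0813 -0.026  -0.0013] centre along -0.0022
```

{"fn": "apply_moves", "kwargs": {
  "targets": [
    [0,0,0,-0.1,-0.05,-0.6,0],
    [0,0,0,-0.1,-0.05,-1.2,0],
    [0,0,0,-0.1,-0.05,-1.7,0],
    [0,0,0,-0.1,-0.05,-2.1,0],
    [0,0,0,-0.1,-0.05,-2.4,0],
    [0,0,0,-0.1,-0.05,-2.6,0],
    [0,0,0,-0.1,-0.05,-2.6,0],
    [0,0,0,-0.1,-0.05,-2.6,0]
  ]
}}

```text
clock: 9.03
ee_pos: [0.4952, -0.2361, 0.1225]
ee_rot: [-0.091, -2.18, 2.181]
wrist_force: [-0.6, -0.1, -2.6]
opening: 0.0595
```

{"fn": "apply_moves", "kwargs": {
  "targets": [
    [0,0,0,0,0,-0.2,0],
    [0,0,0,0,0,-0.4,0],
    [0,0,0,0,0,-0.5,0],
    [0,0,0,0,0,-0.5,0],
    [0,0,0,0,0,-0.5,0]
  ]
}}

```text
clock: 9.45
ee_pos: [0.4951, -0.2361, 0.1174]
ee_rot: [-0.091, -2.18, 2.181]
wrist_force: [0.8, -0.5, -1.8]
opening: 0.0597
```

```bash
python3 snap.py wq5;python3 - <<'E'
from h import *
f=robot.grab_frame('side'); cv2.imwrite('pics/sq5.png',cv2.resize(f[180:400,180:460,::-1],None,fx=2.6,fy=2.6,interpolation=cv2.INTER_CUBIC))
E
```

```text
9.45 [ 0.4951 -0.2361  0.1174] [ 0.371  0.769 -0.017  1.909  0.025  0.462 -1.316] 0.0023 [ 0.79 -0.5  -1.79] [-8.180e-02 -9.966e-01  1.000e-04]
```

View pics/sq5.png

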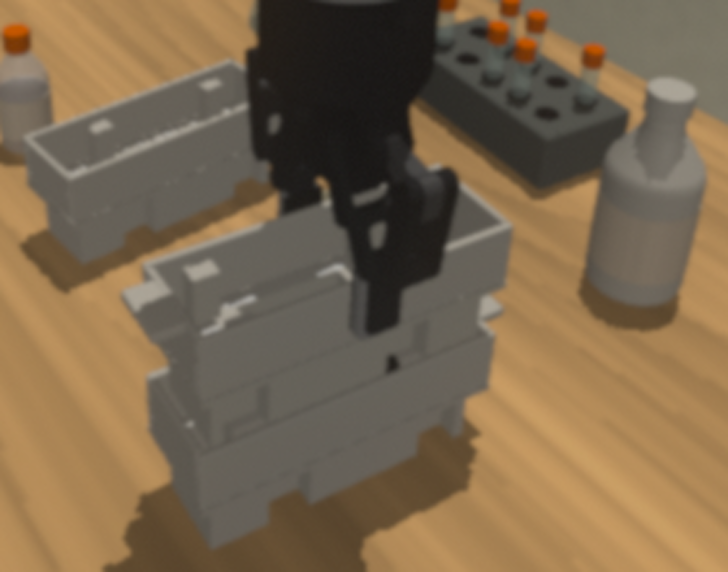

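{"fn": "apply_moves", "kwargs": {
  "targets": [
    [0,0,0,-0.1,0,-0.1,0],
    [0,0,0,-0.1,0,-0.15,0],
    [0,0,0,-0.1,0,-0.2,0],
    [0,0,0,-0.1,0,-0.2,0],
    [0,0,0,-0.1,0,-0.2,0]
  ]
}}

```text
clock: 9.97
ee_pos: [0.494, -0.2362, 0.1161]
ee_rot: [-0.092, -2.18, 2.181]
wrist_force: [-3.7, 0.6, 5.7]
opening: 0.0594
```

Contact is at TCP z = 0.1161, and 0.0492 + 0.067 = 0.1162, so q is on the posts. Releasing.

{"fn": "apply_moves", "kwargs": {
  "targets": [
    [0,0,0,0,0,0,0.85],
    [0,0,0,0,0,0,1],
    [0,0,0,0,0,0,1],
    [0,0,0,0,0,0,1],
    [0,0,0,0,0,0,1],
    [0,0,0,0,0,0,1]
  ]
}}

```text
clock: 10.47
ee_pos: [0.494, -0.2361, 0.116]
ee_rot: [-0.091, -2.18, 2.181]
wrist_force: [0.0, -0.7, -0.2]
opening: 0.0853
```

{"fn": "apply_moves", "kwargs": {
  "targets": [
    [0,0,0,0,0,2,1],
    [0,0,0,0,0,5,1],
    [0,0,0,0,0,9,1],
    [0,0,0,2,0,13,1],
    [0,0,0,5,0,17,1],
    [0,0,0,5,0,17,1],
    [0,0,0,5,0,17,1],
    [0,0,0,5,0,17,1]
  ]
}}

```text
clock: 11.13
ee_pos: [0.5435, -0.236, 0.2856]
ee_rot: [-0.09, -2.18, 2.181]
wrist_force: [-1.2, -0.6, -0.5]
opening: 0.085
```

```bash
python3 snap.py ws1;python3 - <<'E'
from h import *
f=robot.grab_frame('side'); cv2.imwrite('pics/ss1.png',cv2.resize(f[180:400,180:460,::-1],None,fx=2.6,fy=2.6,interpolation=cv2.INTER_CUBIC))
f=cv2.imread('pics/ws1.png'); cv2.imwrite('pics/ws1b.png',cv2.resize(f[60:400,180:400],None,fx=1.75,fy=1.75,interpolation=cv2.INTER_CUBIC))
E
```

```text
11.1333 [ 0.5435 -0.236   0.2856] [ 0.338  0.588 -0.01   1.617  0.007  0.935 -1.328] 0.0606 [-1.23 -0.58 -0.52] [-8.170e-02 -9.967e-01  3.000e-04]
```

View pics/ss1.png

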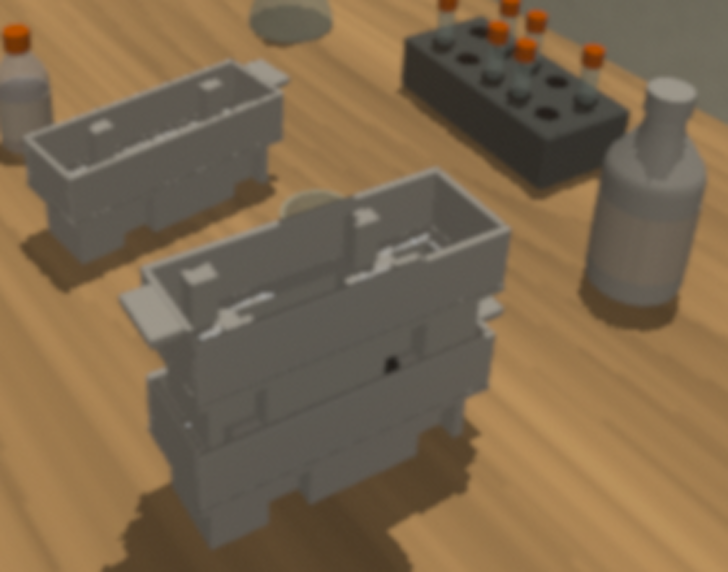

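View pics/ws1b.png

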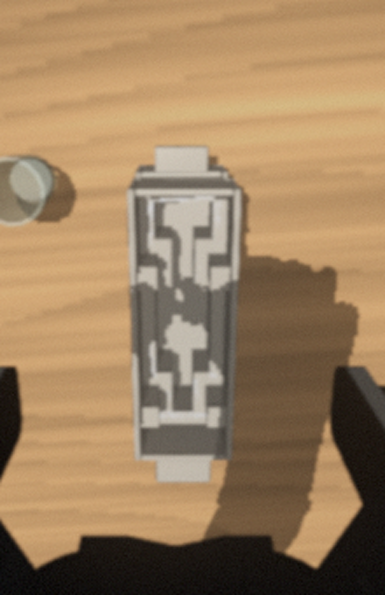

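q is stacked and released. The side view shows its rim parallel above the loaded tote, with the tabs at opposite ends. I'll grasp p with the hand turned half round, so I can release it at the same yaw this view was measured from, which cancels the camera bias. I move to p while turning.

{"fn": "apply_moves", "kwargs": {
  "targets": [
    [0,0,7,0,1,0,1],
    [0,0,14,0,2,0,1],
    [0,0,21,0,3,0,1],
    [0,0,28,0,4,0,1],
    [0,0,35,-1,5,0,1],
    [0,0,42,-1,6,0,1],
    [0,0,49,-1,7,0,1],
    [0,0,56,-1,8,0,1],
    [0,0,63,-2,9,0,1],
    [0,0,70,-2,10,0,1],
    [0,0,77,-2,11,0,1],
    [0,0,84,-2,12,0,1],
    [0,0,91,-3,13,0,1],
    [0,0,98,-3,14,0,1],
    [0,0,105,-3,15,0,1],
    [0,0,112,-3,16,0,1],
    [0,0,119,-4,17,0,1],
    [0,0,120,-4,17,0,1]
  ]
}}

```text
clock: 12.73
ee_pos: [0.4984, -0.0642, 0.2825]
ee_rot: [-1.392, 0.876, -0.871]
wrist_force: [-0.8, 0.3, 0.0]
opening: 0.085
```

```bash
cat > st.py <<'E'
from h import *
o=robot.get_obs(); M=R.from_rotvec(o['ee_rot']).as_matrix()
print('t',round(float(o['clock']),2),'pos',o['ee_pos'].round(4),'yaw(tool x)',np.degrees(np.arctan2(M[1,0],M[0,0])).round(2),'down tilt',M[:,1].round(4),'zz',M[2,2].round(4),M[2,0].round(4),'q',o['qpos'].round(2),'open',o['opening'].round(4),'F',o['wrist_force'].round(1))
E
python3 st.py
```

```text
Traceback (most recent call last):
  File "st.py", line 3, in <module>
    print('t',round(float(o['clock']),2),'pos',o['ee_pos'].round(4),'yaw(tool x)',np.degrees(np.arctan2(M[1,0],M[0,0])).round(2),'down tilt',M[:,1].round(4),'zz',M[2,2].round(4),M[2,0].round(4),'q',o['qpos'].round(2),'open',o['opening'].round(4),'F',o['wrist_force'].round(1))
                                                                                                                                                                                                                                ^^^^^^^^^^^^^^^^^^
AttributeError: 'float' object has no attribute 'round'
```

```bash
sed -i "s/o\['opening'\].round(4)/round(o['opening'],4)/" st.py; python3 st.py
```

```text
t 12.73 pos [ 0.4984 -0.0642  0.2825] yaw(tool x) -64.33 down tilt [-0.0049 -0.0015 -1.    ] zz -0.0051 -0.0007 q [ 0.44  0.53 -0.63  1.85  0.39  0.89  0.07] open 0.085 F [-0.8  0.3  0. ]
```

{"fn": "apply_moves", "kwargs": {
  "targets": [
    [0,0,7,0,1,0,1],
    [0,0,14,0,2,0,1],
    [0,0,21,0,3,0,1],
    [0,0,28,-0.5,4,0,1],
    [0,0,35,-0.5,5,-1,1],
    [0,0,42,-1,6,-1,1],
    [0,0,49,-1,7,-1,1],
    [0,0,56,-1,7,-1,1],
    [0,0,63,-1,7,-1,1],
    [0,0,67,-1,7,-1,1],
    [0,0,67,-1,7,-1,1],
    [0,0,67,-1,7,-1,1],
    [0,0,67,-1,7,-1,1]
  ]
}}

```text
clock: 13.82
ee_pos: [0.4881, 0.0051, 0.2719]
ee_rot: [-1.576, -0.032, 0.035]
wrist_force: [-0.1, -0.7, -0.1]
opening: 0.0851
```

```bash
python3 st.py; python3 snap.py wp2; python3 - <<'E'
import cv2,numpy as np
f=cv2.imread('pics/wp2.png'); cv2.imwrite('pics/wp2b.png',cv2.resize(f,None,fx=1.4,fy=1.4,interpolation=cv2.INTER_CUBIC))
E
```

```text
t 13.82 pos [0.4881 0.0051 0.2719] yaw(tool x) 2.47 down tilt [-0.0018 -0.0054 -1.    ] zz -0.0054 -0.002 q [ 0.48  0.6  -0.95  1.9   0.61  0.95  0.85] open 0.0851 F [-0.1 -0.7 -0.1]
13.8167 [0.4881 0.0051 0.2719] [ 0.476  0.604 -0.946  1.903  0.606  0.954  0.855] 0.0097 [-0.11 -0.69 -0.12] [-0.043   0.9991 -0.0054]
```

View pics/wp2b.png

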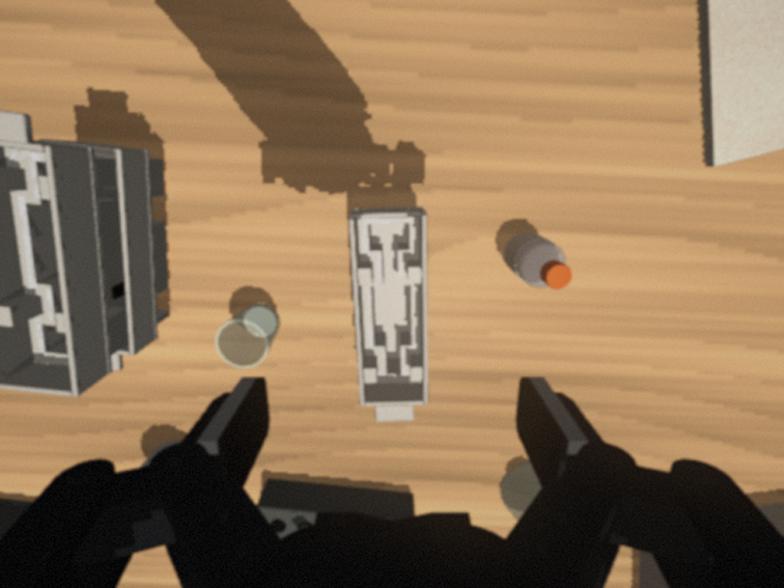

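This view from the opposite yaw (×1.4) shows p with corners (350,211), (426,209), (427,404) and (361,405), and its tab at (394,412), at the +x end.

```bash
python3 - <<'E'
from fit import *
k=L('wp2')
A=[un(p,1.4) for p in [(349,210),(427,208),(428,404),(360,406)]]
pose([onplane(k,a,.075) for a in A],lab='p')
k=L('ws1'); A=[un(p,1.75,(180,60)) for p in [(128,191),(243,191),(232,460),(135,460)]]
pose([onplane(k,a,.142) for a in A],lab='q')
for s in [(156,147),(210,147)]: print(onplane(k,un(s,1.75,(180,60)),.075))
for s in [(156,481),(211,481)]: print(onplane(k,un(s,1.75,(180,60)),.142))
E
```

```text
p c [0.5294 0.0062 0.075 ] yaw deg -176.03 w,w,l,l [ 59.2  59.7 169.7 169.1]
q c [ 0.4916 -0.235   0.142 ] yaw deg -4.89 w,w,l,l [ 59.7  59.5 165.7 165.7]
[ 0.59185487 -0.22605333  0.075     ]
[ 0.58902284 -0.25987601  0.075     ]
[ 0.39498118 -0.20971336  0.142     ]
[ 0.39213589 -0.24381336  0.142     ]
```

p averages to (0.531, 0.006) over the two yaws. The 3 mm difference between them is an along-tool camera bias of about 1.5 mm. Descending on p.

{"fn": "apply_moves", "kwargs": {
  "targets": [
    [0,0,0.5,1.5,0.1,-3,1],
    [0.3,-0.1,1.5,3,0.1,-6,1],
    [0.3,-0.1,1.5,4.3,0.1,-10,1],
    [0.3,-0.1,1.5,4.3,0.1,-13,1],
    [0.3,-0.1,1.5,4.3,0.1,-15.5,1],
    [0.3,-0.1,1.5,4.3,0.1,-18,1],
    [0.3,-0.1,1.5,4.3,0.1,-20,1],
    [0.3,-0.1,1.5,4.3,0.1,-21.5,1],
    [0.3,-0.1,1.5,4.3,0.1,-22.4,1],
    [0.3,-0.1,1.5,4.3,0.1,-22.4,1],
    [0.3,-0.1,1.5,4.3,0.1,-22.4,1],
    [0.3,-0.1,1.5,4.3,0.1,-22.4,1]
  ]
}}

```text
clock: 14.87
ee_pos: [0.5319, 0.0065, 0.0491]
ee_rot: [-1.57, -0.056, 0.053]
wrist_force: [0.7, -0.3, -0.4]
opening: 0.085
```

```bash
python3 st.py; python3 snap.py wp3
```

```text
t 14.87 pos [0.5319 0.0065 0.0491] yaw(tool x) 3.99 down tilt [ 0.0021  0.     -1.    ] zz -0.0001 0.0021 q [ 0.27  0.95 -0.64  1.96  1.05  0.6   0.55] open 0.085 F [ 0.7 -0.3 -0.4]
14.8667 [0.5319 0.0065 0.0491] [ 0.273  0.954 -0.638  1.963  1.045  0.597  0.55 ] 0.0069 [ 0.73 -0.29 -0.36] [-6.950e-02  9.976e-01 -1.000e-04]
```

View pics/wp3.png

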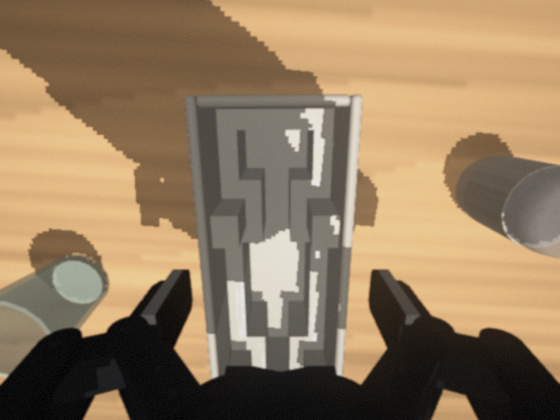

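p sits between the fingers with its rim at columns 186–361, a few mm off centre. Closing and lifting.

{"fn": "apply_moves", "kwargs": {
  "targets": [
    [0,0,0,0,0,0,0],
    [0,0,0,0,0,0,0],
    [0,0,0,0,0,0,0],
    [0,0,0,0,0,0,0],
    [0,0,0,0,0,0,0],
    [0,0,0,0,0,0,0],
    [0,0,0,0,0,0,0],
    [0,0,0,0,0,0,0]
  ],
  "force": 40
}}

```text
clock: 15.58
ee_pos: [0.5326, 0.006, 0.0502]
ee_rot: [-1.571, -0.058, 0.051]
wrist_force: [0.0, -1.9, 5.9]
opening: 0.0594
```

```bash
python3 st.py; python3 snap.py wp4
```

```text
t 15.58 pos [0.5326 0.006  0.0502] yaw(tool x) 3.97 down tilt [ 4.2e-03 -9.0e-04 -1.0e+00] zz -0.0012 0.0042 q [ 0.27  0.95 -0.64  1.96  1.05  0.6   0.55] open 0.0594 F [ 0.  -1.9  5.9]
15.5833 [0.5326 0.006  0.0502] [ 0.273  0.952 -0.638  1.962  1.045  0.597  0.55 ] 0.0021 [ 0.04 -1.93  5.88] [-0.0693  0.9976 -0.0012]
```

{"fn": "apply_moves", "kwargs": {
  "targets": [
    [0,0,0,0,0,1,0],
    [0,0,0,0,0,3,0],
    [0,0,0,0,0,6,0],
    [0,0,0,0,0,9,0],
    [0,0,0,0,0,12,0],
    [0,0,0,0,0,15,0],
    [0,0,0,0,0,18,0],
    [0,0,0,0,0,20,0],
    [0,0,0,0,0,22,0],
    [0,0,0,0,0,23,0],
    [0,0,0,0,0,23,0]
  ]
}}

```text
clock: 16.55
ee_pos: [0.5334, 0.0065, 0.2826]
ee_rot: [-1.571, -0.061, 0.048]
wrist_force: [0.3, 0.3, -2.7]
opening: 0.0594
```

```bash
python3 st.py; python3 snap.py wp5
```

```text
t 16.55 pos [0.5334 0.0065 0.2826] yaw(tool x) 3.97 down tilt [ 8.3e-03 -3.0e-04 -1.0e+00] zz -0.0009 0.0082 q [ 0.45  0.65 -0.94  1.77  0.61  1.03  0.92] open 0.0594 F [ 0.3  0.3 -2.7]
16.55 [0.5334 0.0065 0.2826] [ 0.452  0.647 -0.94   1.773  0.607  1.031  0.924] 0.0464 [ 0.32  0.25 -2.72] [-6.930e-02  9.976e-01 -9.000e-04]
```

View pics/wp5.png

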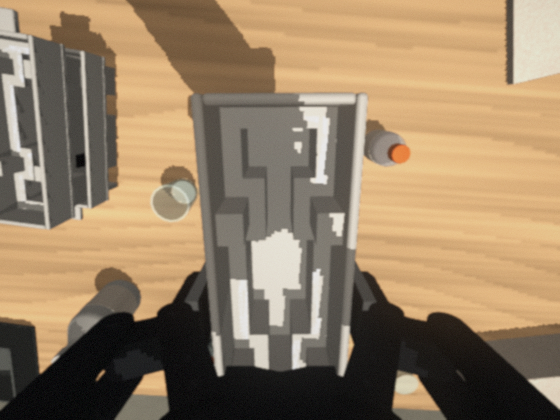

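```bash
python3 - <<'E'
from h import *
import pickle
for nm,cs in [('wp4',[(191.5,94),(367,94)]),('wp5',[(191.5,94),(367,94)])]:
    k,o=pickle.load(open(nm+'.pkl','rb')); Rm=R.from_rotvec(o['ee_rot']).as_matrix()
    P=[onplane(k,c,o['ee_pos'][2]+.0249) for c in cs]; m=(P[0]+P[1])/2
    t=Rm.T@(m-o['ee_pos']); print(nm,np.linalg.norm(P[0]-P[1]),t.round(4),'centre along -x',(-t[0]-.0835).round(4))
E
```

```text
wp4 0.057978019673482664 [-0.0842 -0.0253  0.0011] centre along -x 0.0007
wp5 0.057792201226614444 [-0.0842 -0.0256  0.0011] centre along -x 0.0007
```

{"fn": "apply_moves", "kwargs": {
  "targets": [
    [0,0,-6.5,0,-0.5,0,0],
    [0,0,-13,0,-1,0,0],
    [0,0,-20,-0.5,-2,0,0],
    [0,0,-27,-0.5,-3,0,0],
    [0,0,-34,-0.5,-4,0,0],
    [0,0,-41,-1,-5,0,0],
    [0,0,-48,-1,-6,0,0],
    [0,0,-55,-1,-7,0,0],
    [0,0,-62,-1.5,-8,0,0],
    [0,0,-69,-1.5,-9,0,0],
    [0,0,-76,-1.5,-10,0,0],
    [0,0,-83,-2,-11,0,0],
    [0,0,-90,-2,-12,0,0],
    [0,0,-97,-2,-13,0,0],
    [0,0,-104,-2,-14,0,0],
    [0,0,-111,-2,-15,0,0],
    [0,0,-118,-2,-16,0,0],
    [0,0,-120,-2,-16,0,0]
  ]
}}

```text
clock: 18.1
ee_pos: [0.511, -0.1567, 0.2789]
ee_rot: [-0.964, 1.543, -1.545]
wrist_force: [0.2, -0.3, -2.5]
opening: 0.0593
```

```bash
python3 st.py
```

```text
t 18.1 pos [ 0.511  -0.1567  0.2789] yaw(tool x) -116.53 down tilt [-0.0079 -0.0059 -1.    ] zz -0.0044 0.0088 q [ 0.43  0.53 -0.35  1.78  0.24  0.88 -0.5 ] open 0.0593 F [ 0.2 -0.3 -2.5]
```

```bash
python3 - <<'E'
from h import *
import pickle
for nm in ['wl1','wp1','wq1','wq2','wq3','ws1','wp2','wp3','wp4','wp5']:
    (K,T),o=pickle.load(open(nm+'.pkl','rb')); M=R.from_rotvec(o['ee_rot']).as_matrix(); C=-T[:3,:3].T@T[:3,3]
    print(nm,'off tool',(M.T@(C-o['ee_pos'])).round(4),'look',(M.T@-T[2,:3]).round(4),'right',(M.T@T[0,:3]).round(4))
E
```

```text
wl1 off tool [-0.0786 -0.1337 -0.0013] look [ 0.3066  0.9518 -0.0014] right [1.8e-03 8.0e-04 1.0e+00]
wp1 off tool [-0.0786 -0.1337 -0.0013] look [ 0.3066  0.9518 -0.0013] right [1.8e-03 8.0e-04 1.0e+00]
wq1 off tool [-0.0786 -0.1337 -0.0013] look [ 0.3066  0.9518 -0.0014] right [1.8e-03 8.0e-04 1.0e+00]
wq2 off tool [-0.0784 -0.1337 -0.0013] look [ 0.3067  0.9518 -0.0011] right [1.9e-03 6.0e-04 1.0e+00]
wq3 off tool [-0.0784 -0.1337 -0.0013] look [ 0.3067  0.9518 -0.0011] right [1.9e-03 6.0e-04 1.0e+00]
ws1 off tool [-0.0785 -0.1337 -0.0013] look [ 0.3067  0.9518 -0.0012] right [1.8e-03 7.0e-04 1.0e+00]
wp2 off tool [-0.0777 -0.1337  0.0013] look [3.040e-01 9.527e-01 3.000e-04] right [ 1.8e-03 -8.0e-04  1.0e+00]
wp3 off tool [-0.0777 -0.1337  0.0013] look [3.040e-01 9.527e-01 3.000e-04] right [ 1.8e-03 -9.0e-04  1.0e+00]
wp4 off tool [-0.0777 -0.1337  0.0013] look [3.040e-01 9.527e-01 3.000e-04] right [ 1.9e-03 -9.0e-04  1.0e+00]
wp5 off tool [-0.0777 -0.1337  0.0013] look [3.040e-01 9.527e-01 3.000e-04] right [ 1.8e-03 -9.0e-04  1.0e+00]
```

{"fn": "apply_moves", "kwargs": {
  "targets": [
    [0,0,-7,-0.3,-1,0,0],
    [0,0,-14,-0.6,-2,0,0],
    [0,0,-21,-0.9,-3,0,0],
    [0,0,-28,-1.2,-4,0,0],
    [0,0,-35,-1.5,-5,0,0],
    [0,0,-42,-1.7,-6,0,0],
    [0,0,-49,-1.8,-7,0,0],
    [0,0,-56,-1.8,-7.8,0,0],
    [0,0,-63,-1.8,-7.9,0,0],
    [0,0,-68.3,-1.8,-7.9,0,0],
    [0,0,-68.3,-1.8,-7.9,0,0],
    [0,0,-68.3,-1.8,-7.9,0,0],
    [0,0,-68.3,-1.8,-7.9,0,0]
  ]
}}

```text
clock: 19.18
ee_pos: [0.4926, -0.2352, 0.278]
ee_rot: [-0.077, -2.181, 2.169]
wrist_force: [0.6, 0.7, -2.7]
opening: 0.0594
```

```bash
python3 st.py; python3 snap.py wn1; python3 - <<'E'
from h import *
f=robot.grab_frame('side'); cv2.imwrite('pics/sn1.png',f[:,:,::-1])
E
```

```text
t 19.18 pos [ 0.4926 -0.2352  0.278 ] yaw(tool x) 175.34 down tilt [-0.0102  0.0058 -0.9999] zz -0.0049 0.0107 q [ 0.37  0.54 -0.01  1.75  0.    0.86 -1.3 ] open 0.0594 F [ 0.6  0.7 -2.7]
19.1833 [ 0.4926 -0.2352  0.278 ] [ 0.368  0.538 -0.01   1.753  0.005  0.863 -1.296] 0.0081 [ 0.58  0.69 -2.66] [-0.0813 -0.9967 -0.0049]
```

View pics/sn1.png

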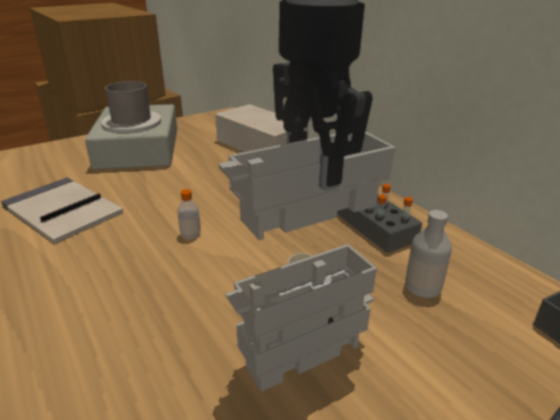

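View pics/wn1.png

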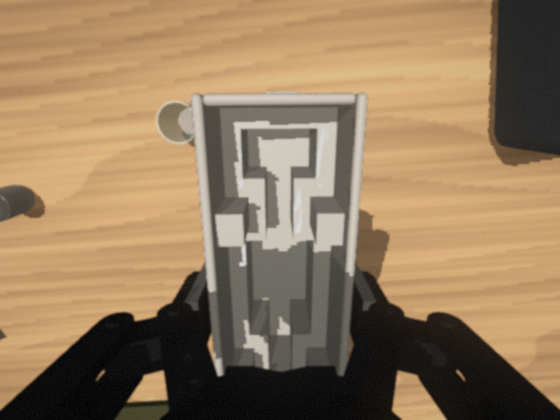

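```bash
python3 - <<'E'
from h import *
import pickle
k,o=pickle.load(open('wn1.pkl','rb')); Rm=R.from_rotvec(o['ee_rot']).as_matrix()
tgt=np.array([.4918,-.235])
for cs in [[(191.5,94),(367,94)]]:
    P=[onplane(k,c,o['ee_pos'][2]+.0249+.0842*.0065) for c in cs]; m=(P[0]+P[1])/2
    a=np.radians(-4.7); c=m[:2]-.0835*np.array([np.cos(a),np.sin(a)])
    print(np.linalg.norm(P[0]-P[1]),m.round(4),'p centre',c.round(4),'rel TCP',(c-o['ee_pos'][:2]).round(4),'needed',(tgt-c).round(4))
E
```

```text
0.05739343958123448 [ 0.5774 -0.2406  0.3035] p centre [ 0.4941 -0.2337] rel TCP [0.0016 0.0015] needed [-0.0023 -0.0013]
```

{"fn": "apply_moves", "kwargs": {
  "targets": [
    [-0.2,-0.4,0,-0.2,-0.1,-1.5,0],
    [-0.2,-0.4,0,-0.2,-0.1,-3,0],
    [-0.2,-0.4,0,-0.2,-0.1,-4.5,0],
    [-0.2,-0.4,0,-0.2,-0.1,-6,0],
    [-0.2,-0.4,0,-0.2,-0.1,-7,0],
    [-0.2,-0.4,0,-0.2,-0.1,-7.5,0],
    [-0.2,-0.4,0,-0.2,-0.1,-7.5,0],
    [-0.2,-0.4,0,-0.2,-0.1,-7.5,0]
  ]
}}

```text
clock: 19.95
ee_pos: [0.4911, -0.2366, 0.2037]
ee_rot: [-0.088, -2.181, 2.177]
wrist_force: [0.4, 0.3, -2.2]
opening: 0.0592
```

```bash
python3 st.py; python3 snap.py wn2; python3 - <<'E'
from h import *
f=robot.grab_frame('side'); cv2.imwrite('pics/sn2.png',cv2.resize(f[150:400,180:460,::-1],None,fx=2.4,fy=2.4,interpolation=cv2.INTER_CUBIC))
E
```

```text
t 19.95 pos [ 0.4911 -0.2366  0.2037] yaw(tool x) 175.29 down tilt [-0.0017  0.0019 -1.    ] zz -0.0018 0.0019 q [ 0.37  0.63 -0.01  1.85  0.01  0.66 -1.3 ] open 0.0592 F [ 0.4  0.3 -2.2]
19.95 [ 0.4911 -0.2366  0.2037] [ 0.373  0.631 -0.013  1.85   0.011  0.663 -1.299] 0.0134 [ 0.41  0.29 -2.18] [-0.0821 -0.9966 -0.0018]
```

View pics/sn2.png

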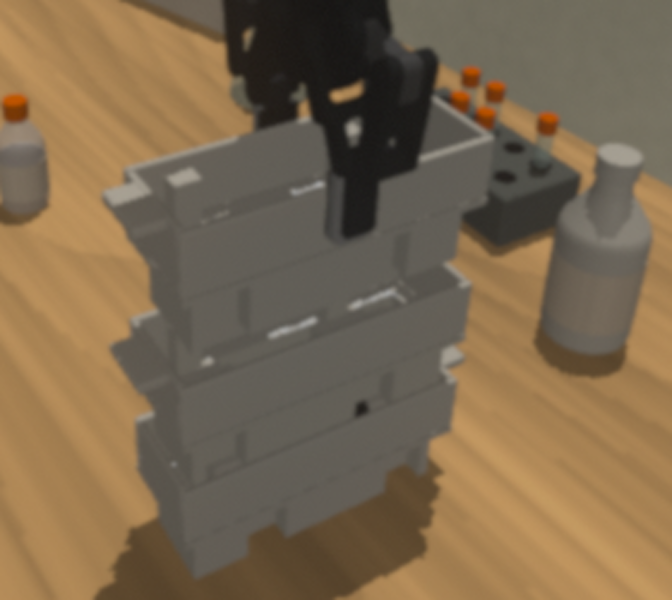

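View pics/wn2.png

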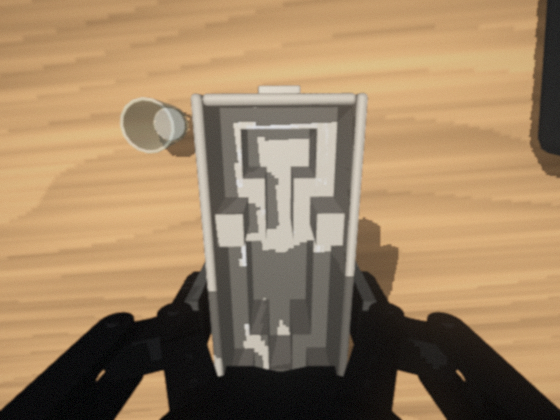

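p hovers aligned over q, both tabs to the left (-x). Lowering slowly with force checks.

{"fn": "apply_moves", "kwargs": {
  "targets": [
    [0,0,0,0,0,-0.5,0],
    [0,0,0,0,0,-1,0],
    [0,0,0,0,0,-1.4,0],
    [0,0,0,0,0,-1.8,0],
    [0,0,0,0,0,-1.8,0]
  ]
}}

```text
clock: 20.47
ee_pos: [0.4908, -0.2364, 0.1853]
ee_rot: [-0.087, -2.18, 2.176]
wrist_force: [-0.5, -0.1, -1.8]
opening: 0.0595
```

```bash
python3 st.py
```

```text
t 20.47 pos [ 0.4908 -0.2364  0.1853] yaw(tool x) 175.28 down tilt [-0.0023  0.0022 -1.    ] zz -0.002 0.0025 q [ 0.37  0.66 -0.01  1.87  0.01  0.62 -1.3 ] open 0.0595 F [-0.5 -0.1 -1.8]
```

{"fn": "apply_moves", "kwargs": {
  "targets": [
    [0,0,0,0,0,-0.4,0],
    [0,0,0,0,0,-0.8,0],
    [0,0,0,0,0,-1.2,0],
    [0,0,0,0,0,-1.2,0]
  ]
}}

```text
clock: 20.8
ee_pos: [0.4903, -0.2362, 0.1724]
ee_rot: [-0.085, -2.18, 2.175]
wrist_force: [0.5, -0.5, -1.8]
opening: 0.0591
```

```bash
python3 st.py
```

```text
t 20.8 pos [ 0.4903 -0.2362  0.1724] yaw(tool x) 175.29 down tilt [-0.0039  0.0028 -1.    ] zz -0.0025 0.0041 q [ 0.37  0.68 -0.01  1.88  0.01  0.59 -1.3 ] open 0.0591 F [ 0.5 -0.5 -1.8]
```

It has passed post height (0.184) without contact, so the channels are engaged. Continuing down.

{"fn": "apply_moves", "kwargs": {
  "targets": [
    [0,0,0,0,0,-0.4,0],
    [0,0,0,0,0,-0.8,0],
    [0,0,0,0,0,-1.1,0],
    [0,0,0,0,0,-1.3,0],
    [0,0,0,0,0,-1.4,0],
    [0,0,0,0,0,-1.4,0]
  ]
}}

```text
clock: 21.3
ee_pos: [0.4902, -0.2361, 0.1581]
ee_rot: [-0.085, -2.18, 2.174]
wrist_force: [-0.4, 0.2, -2.5]
opening: 0.0592
```

```bash
python3 st.py
```

```text
t 21.3 pos [ 0.4902 -0.2361  0.1581] yaw(tool x) 175.3 down tilt [-0.0042  0.0029 -1.    ] zz -0.0025 0.0044 q [ 0.37  0.7  -0.01  1.89  0.01  0.56 -1.3 ] open 0.0592 F [-0.4  0.2 -2.5]
```

{"fn": "apply_moves", "kwargs": {
  "targets": [
    [0,0,0,0,0,-0.1,0],
    [0,0,0,0,0,-0.2,0],
    [0,0,0,0,0,-0.2,0],
    [0,0,0,0,0,-0.2,0]
  ]
}}

```text
clock: 21.63
ee_pos: [0.4904, -0.2363, 0.1572]
ee_rot: [-0.086, -2.18, 2.175]
wrist_force: [-2.3, 0.6, 4.9]
opening: 0.0591
```

```bash
python3 st.py
```

```text
t 21.63 pos [ 0.4904 -0.2363  0.1572] yaw(tool x) 175.29 down tilt [-0.0032  0.0023 -1.    ] zz -0.0021 0.0034 q [ 0.37  0.7  -0.01  1.89  0.01  0.55 -1.3 ] open 0.0591 F [-2.3  0.6  4.9]
```

Contact at 0.1572, exactly as expected for a full nest. I release and rise straight up, as the open fingers straddle the collar.

{"fn": "apply_moves", "kwargs": {
  "targets": [
    [0,0,0,0,0,0,0.85],
    [0,0,0,0,0,0,1],
    [0,0,0,0,0,0,1],
    [0,0,0,0,0,0,1],
    [0,0,0,0,0,0,1],
    [0,0,0,0,0,0,1],
    [0,0,0,0,0,0,1]
  ]
}}

```text
clock: 22.22
ee_pos: [0.4904, -0.2363, 0.1571]
ee_rot: [-0.086, -2.18, 2.175]
wrist_force: [-0.6, -0.7, -0.1]
opening: 0.0854
```

{"fn": "apply_moves", "kwargs": {
  "targets": [
    [0,0,0,0,0,1.5,1],
    [0,0,0,0,0,4,1],
    [0,0,0,0,0,7,1],
    [0,0,0,0,0,10,1],
    [0,0,0,3,0,13,1],
    [0,0,0,5,0,15,1],
    [0,0,0,5,0,15,1],
    [0,0,0,5,0,15,1],
    [0,0,0,5,0,15,1]
  ]
}}

```text
clock: 22.97
ee_pos: [0.539, -0.2362, 0.3061]
ee_rot: [-0.083, -2.179, 2.173]
wrist_force: [-0.3, -1.3, 0.4]
opening: 0.0855
```

```bash
python3 st.py; python3 snap.py wf; python3 - <<'E'
from h import *
f=robot.grab_frame('side'); cv2.imwrite('pics/sf.png',cv2.resize(f[150:400,180:460,::-1],None,fx=2.4,fy=2.4,interpolation=cv2.INTER_CUBIC))
f=cv2.imread('pics/wf.png'); cv2.imwrite('pics/wfb.png',cv2.resize(f[60:400,180:400],None,fx=1.75,fy=1.75,interpolation=cv2.INTER_CUBIC))
E
```

```text
t 22.97 pos [ 0.539  -0.2362  0.3061] yaw(tool x) 175.27 down tilt [-0.0061  0.0029 -1.    ] zz -0.0024 0.0063 q [ 0.34  0.57 -0.    1.59  0.    0.99 -1.32] open 0.0855 F [-0.3 -1.3  0.4]
22.9667 [ 0.539  -0.2362  0.3061] [ 3.370e-01  5.650e-01 -4.000e-03  1.592e+00  1.000e-03  9.900e-01
 -1.320e+00] 0.0259 [-0.32 -1.31  0.42] [-0.0824 -0.9966 -0.0024]
```

View pics/sf.png

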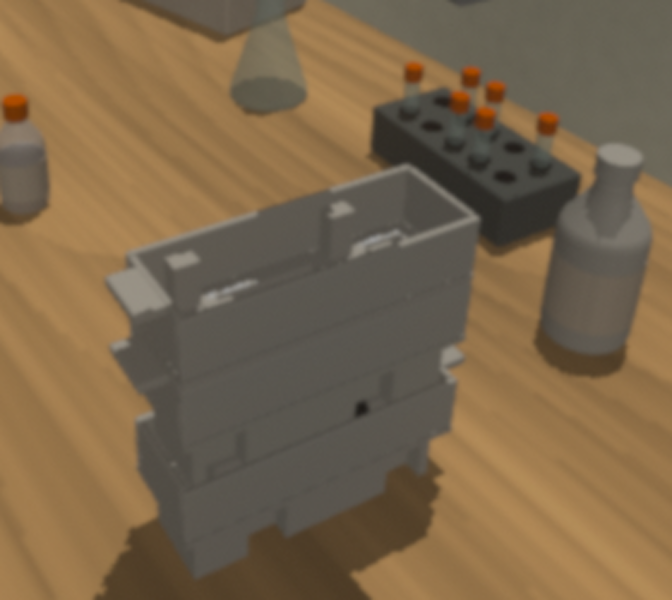

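View pics/wfb.png

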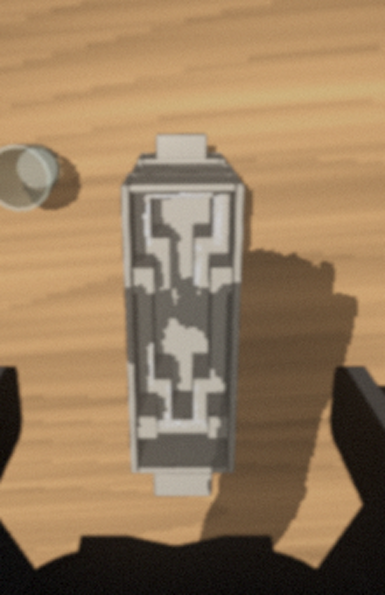

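The side view shows the top tote's rim flush and parallel on q's collar, with both of their tabs to the left. One last height check by triangulating side and wrist views, then I hand in.

```bash
python3 - <<'E'
from fit import *
kw,ks=L('wf'),cam('side')
A=[un(p,1.75,(180,60)) for p in [(122,183),(245,184),(234,471),(131,471)]]
B=[un(p,2.4,(180,150)) for p in [(407,165),(478,217),(177,308),(127,256)]]
P=[]
for a,b in zip(A,B):
    p,e=tri([ray(kw,a),ray(ks,b)]); P.append(p); print(p.round(4),(e[0]*1e3).round(1))
pose(P,lab='p tri'); pose([onplane(kw,a,.182) for a in A],lab='p wrist')
print('loaded tab',[onplane(kw,un(s,1.75,(180,60)),.075).round(4) for s in [(156,134),(208,134)]])
robot.job_done()
E
python3 st.py
```

```text
[ 0.5775 -0.2107  0.179 ] 0.9
[ 0.5723 -0.2699  0.1809] 1.0
[ 0.4077 -0.255   0.1845] 2.7
[ 0.4105 -0.1977  0.1782] 0.7
p tri c [ 0.492  -0.2334  0.1807] yaw deg -4.81 w,w,l,l [ 59.4  57.7 167.5 165.3]
p wrist c [ 0.4932 -0.2343  0.182 ] yaw deg -4.77 w,w,l,l [ 59.   59.4 166.2 165.6]
loaded tab [array([ 0.5924, -0.2255,  0.075 ]), array([ 0.5895, -0.2597,  0.075 ])]
the job is handed in; nothing more can be done
the job is handed in; nothing more can be done
```

The pile is built on the loaded tote and the job is handed in at about 23 s. No verdict was reported. I stacked tote_q on the loaded tote's posts with its front to -x and let it go. I then gave tote_p a half turn and nested it fully down into q.

**Last checks**
- **Pile height:** contact came at the heights expected for stacking (TCP 0.116 m) and nesting (0.157 m). The top rim triangulated to 181 mm, against 182 mm expected.
- **Centring and alignment:** the top tote is centred within about 2 mm of the loaded tote as first measured, and aligned with it within about 0.5°.
- **Loaded tote:** its tab is within about 1 mm of where it was at the start, so it did not move.
- **Hand:** the gripper was open and clear of the pile before I handed in.

**Disagreements and limits**
- The wrist camera showed a bias of about 1–1.5 mm between opposite hand yaws, so I averaged or cancelled it.
- One corner in the final height check missed by 2.7 mm between views.
- I could not see the jars once q covered them. I never ran a separate check on the other bench things, but the ones in the final view looked undisturbed.

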